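# Seat the temperature probe in the dry-block thermostat

### The arm

A 6-joint arm with a two-finger parallel gripper is mounted at the origin on a cart in front of the work surface, level with it; the furniture and walls round the work are solid. World frame = base frame: x ahead of the robot, y to its left, z up, the work surface at z = 0. Lengths are in m, angles in rad, forces in N, time in s.
With the tool pointing down it reaches from about 0.3 to 0.825 m from the base axis. Payload 5.4 kg.
Tool frame: the origin (TCP) lies at the very end of the fingers, on their centre line; the grasp point (between the pads) lies 19 mm behind it; z points along the fingers, y is the line along which they close (so a half turn about z gives the same grasp; the last joint's range is limited). The gripper opens to 92 mm and grips with 3 to 60 N. Pads are 20 mm wide; open, the fingers measure 128 mm over their backs; the gripper's body (75 mm by 189 mm) begins 69 mm behind the grasp point.
Start: joints at [0.925, 0.158, 1.597, -0, 1.386, -0.21], TCP at [0.243, 0.521, 0.215] pointing down, gripper open.
Joint ranges: [-2.91, 2.91], [-0.94, 2.29], [0.18, 2.7], [-1.29, 4.43], [0.17, 2.64], [-3, 3]. Speed limits (rad/s): [2.57, 2.57, 3.14, 3.14, 3.14, 3.14].

### API

Orientations are given as a unit quaternion [x, y, z, w].
In Python, from workcell import r, vision, models gives the robot as it stands.
- The arm moves only by the tool play_rows, never from a script. Its argument "plan" is a list of rows, each a list of 7 numbers: the turn, a rotation vector about the tool's x, y, z each as a share of 0.15 rad, from -1 to 1, then the shift along the tool's x, y, z each as a share of 30 mm, from -1 to 1, then the opening, from -1 (shut) to 1 (fully open). A call has 1 to 8 rows; each row shifts and turns the commanded pose from where the row before left it, along the tool's axes as they then stand; what a row does not reach is not made up. A row lasts 1/8 s, in which the tool goes at most 62.5 mm and 10.7 degrees, less where a joint would pass 70% of its speed; a pose out of reach is approached as far as the arm can. A call with a number of a shift or a turn outside -1 to 1 is refused whole. A call with a gripper value outside its range is refused whole. The fingers move at their own pace and stop on an object; "grip_force" is the grip in N (left out, the last holds). Time passes only in rows, so rows that do not move let the fingers close. It gives the time, the measured TCP pose, the force, the opening and the grip force at its end, in the units of the state.
- r.read_state(): the state, without advancing time (a new reading comes with each control period).
- vision.camera(name): name is "side" or "top" or "wrist"; returns a dict with "frame" (480x640x3 uint8, blue, green, red), "intrinsics" (3x3 intrinsics, pixels), "world_to_cam" (4x4, takes a point from world to camera coordinates); the wrist camera has in their place "T_tool_cam" (4x4, takes a point from camera to tool coordinates, whose origin is the TCP and whose axes are the flange's). Camera axes: x right, y down, z forward; pixel columns grow to the right and rows downward; lengths in m; the calibration is good to about 2 mm. A picture is of the moment at which its call begins: read the wrist's pose just before it. There is no depth.
- r.hand_in(): hands the job in; it is judged then, once.
Trained networks look in a picture, given as the dict that the camera call returned (one of the last four; its "shot" number tells which), for a name from the list of things; names that differ only in an ending like _2 or _b are one class to them, and where a whole thing is asked for, a point or a joint stands for the part that bears it (a point fixed in the world has none). Each returns a list of dicts, best first, with "p" (0 to 1); they miss things now and then, are a little off and sometimes report something else, mostly with a low value. They report only what shows in the picture. A call takes as long as a camera call. They do not tell look-alikes from the thing itself.
- models.spot_in(target, picture): "position" ([x, y, z] in m, in world coordinates, good to about 4 mm: the middle of the surface that is visible of it).
- models.regions_of(target, picture): "mask" (480x640 bool, what is visible of it).
- models.spot_point(target, picture): "position" ([x, y, z] in m, in world coordinates, good to about 4 mm: a listed point, or the origin of a listed thing).
The state is a dict: "t": time; "qpos": joint angles; "joint_velocities": joint speeds; "joint_torque": joint torques, N m; "tool_pos": TCP position; "eef_rot": TCP orientation; "wrist_force": force on the tool from outside, world axes, zero at the start; "moment": the same for the moment, N m; "finger_gap": finger opening in m; "grasp_force": force on a finger pad.
Only numpy, scipy, OpenCV 4.12 (cv2) and the standard library are available. Lean on these libraries where they do the work, as an engineer would, in place of code of your own. Each camera call takes 0.05 s, during which the arm holds its last target. There are 200 camera calls.

### The job

Take the tall-handled temperature probe out of its white rack and lower it, stem first, into the one well of the dry-block thermostat that is wide enough for its stem, until its flange lies on the block. Do not let it drop, leave it standing upright in the well, and leave the short-handled blanking plug in the rack where it is.

Things in the scene. Friction and masses are not known exactly. Their poses are not given: they have to be found in the camera images.
- probe: Wireless temperature probe, the taller of two similar rods standing in the white rack (top 85 mm above the bench, rods 95 mm apart, either order). 152 mm long on one axis: steel stem 12 mm thick, 70 mm long (tip tapers to 6 mm), round steel flange 52 mm across, 6 mm thick, then a grey cylinder handle 28 mm across, 76 mm long. About 0.12 kg. Origin at the stem's tip, z up the stem.
- probe_handle (a point): Grasp point in the probe's upright handle: on its axis, 120 mm above the stem's tip, 50 mm above the flange's underside and 32 mm below the handle's top. z up the handle. At the start the flange rests on the rack. A tall monitor stands behind the thermostat and the bench's middle, its front about 0.62 m ahead of the robot's base: carry the probe in front of it.
- plug_flange (a point): The blanking plug in the rack, to be left alone: same stem and flange as the probe, but a handle only 22 mm tall. The point is at the centre of its flange's underside.
- well_mouth (a point): Centre of the wide well's mouth, 100 mm above the bench. The fixed grey thermostat has a row of three square aluminium blocks, 66 mm apart, in any order, flush with its deck; a white guard stands 19 mm above the deck at front and ends. Only this block has one wide hole: bore 26 mm, 76 mm deep, straight down, chamfered; the others 9 mm or less. z up. The flange rests on the block when fully in.
There are look-alikes about, which are no part of the job. Leave any pink or yellow look-alike of the probe alone.

How it is judged:
By the outcome, as a careful person would: the job done as asked, in the order asked, and still so for the second after the job is handed in, with the robot touching nothing.
It also fails if it takes over 38 s, if anything falls off the work surface, if the arm or the gripper's body presses on something with over 40 N, if the wrist force passes 120 N, or if a joint passes its speed limit or range.

## Working session

There is one attempt and no reset: what is moved stays moved. The work goes in short steps, Python scripts to look and compute and a tool call to move; the robot and the scene stay as the last step left them, time stands still between calls to the robot, and variables do not carry over. Pictures are saved under pics/ and viewed, at most 10 in all, crops included, and the job is handed in when it is done.

Besides the shell and the picture viewer there is one more tool, called after ">>>" as name([rows], argument=value, ...), one row to a line, values as JSON. play_rows: Moves the arm, as the interface text tells. Shift numbers are shares of 30 mm and turn numbers shares of 0.15 rad, none past 1 either way. Its arguments: {"type":"object","properties":{"plan":{"type":"array","items":{"type":"array","items":{"type":"number","minimum":-1,"maximum":1}}},"grip_force":{"type":"number"}},"required":["plan"]}

```bash
mkdir -p pics
cat > h.py <<'E'
from workcell import r, vision, models
import numpy as np, cv2
from scipy.spatial.transform import Rotation as R
def P(c):  # 3x4 world->pixel
    if "world_to_cam" in c: W=np.array(c["world_to_cam"])
    else:
        s=c["state"]; T=np.eye(4); T[:3,:3]=R.from_quat(s["eef_rot"]).as_matrix(); T[:3,3]=s["tool_pos"]
        W=np.linalg.inv(T@np.array(c["T_tool_cam"]))
    return np.array(c["intrinsics"])@W[:3]
def cam(n):
    s=r.read_state(); c=vision.camera(n)
    c["state"]=s
    return c
def px(c,p):
    u=P(c)@np.append(p,1); return u[:2]/u[2]
def tri(c1,u1,c2,u2):
    X=cv2.triangulatePoints(P(c1),P(c2),np.array(u1,float),np.array(u2,float))[:,0]; return X[:3]/X[3]
def atz(c,u,z):
    M=P(c); A=M[:,:2]; H=np.c_[A,M[:,2]*z+M[:,3]]; X=np.linalg.solve(H,[u[0],u[1],1]); return np.r_[X[:2]/X[2],z]
E
python3 - <<'E'
from h import *
s=r.read_state(); print(s["t"],s["tool_pos"],s["eef_rot"])
for n in("side","top"):
    c=cam(n); cv2.imwrite(f"pics/{n}.png",c["frame"])
    for t in("probe_handle","plug_flange","well_mouth"):
        for d in models.spot_point(t,c)[:4]: print(n,t,round(d["p"],2),np.round(d["position"],3),px(c,d["position"]).round())
E
```

```text
0.0 [0.24234822 0.52073173 0.21360951] [ 2.16171539e-01  9.76354944e-01 -8.61230075e-04 -3.83655342e-04]
side probe_handle 0.98 [ 0.398 -0.643  0.122] [251. 366.]
side probe_handle 0.86 [ 0.646 -0.371  0.12 ] [375. 276.]
side probe_handle 0.69 [ 0.528 -0.269  0.134] [324. 245.]
side probe_handle 0.59 [ 0.57  -0.035  0.122] [339. 202.]
side plug_flange 0.75 [ 0.487 -0.354  0.086] [306. 283.]
side well_mouth 0.69 [0.462 0.242 0.102] [304. 164.]
top probe_handle 0.93 [ 0.4   -0.64   0.121] [502. 276.]
top probe_handle 0.77 [ 0.642 -0.369  0.117] [390. 186.]
top probe_handle 0.66 [ 0.573 -0.037  0.115] [264. 216.]
top probe_handle 0.53 [ 0.526 -0.269  0.132] [354. 230.]
top plug_flange 0.85 [ 0.486 -0.359  0.081] [388. 247.]
top well_mouth 0.82 [0.467 0.24  0.098] [160. 260.]
```

View pics/side.png

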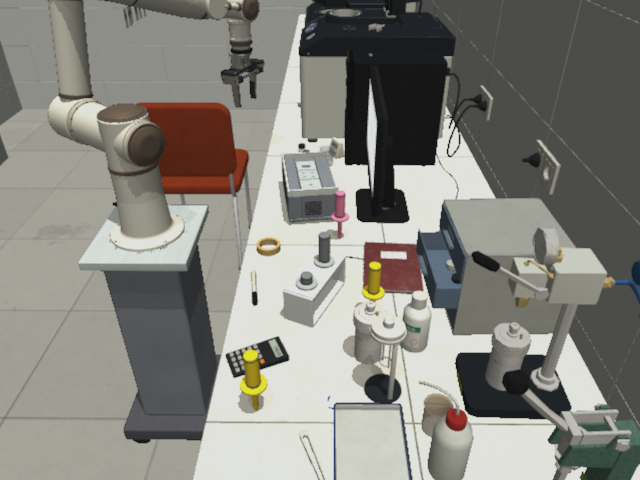

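View pics/top.png

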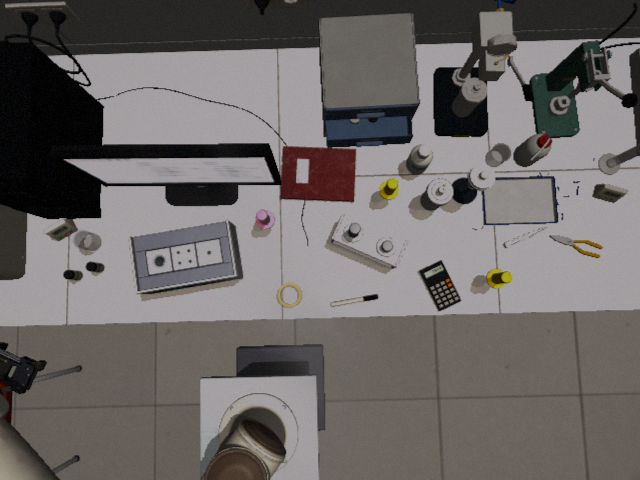

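Tall-rod candidates in the side picture: yellow (251,366), yellow (375,276), pink (339,202) and grey in the white rack (324,245). Only the grey one is in the rack and not pink or yellow, so it fits, at about (0.527, -0.269). The plug is at (306,283). The wide well looks like the left block in the top picture, at (160,260). I'll confirm both in one crop.

Run:
```python
from h import *
t=cv2.imread("pics/top.png"); s=cv2.imread("pics/side.png")
a=cv2.resize(s[215:325,270:390],(400,366),interpolation=cv2.INTER_CUBIC)
b=cv2.resize(t[205:310,120:250],(400,366),interpolation=cv2.INTER_CUBIC)
cv2.imwrite("pics/crop.png",np.hstack([a,b]))
c=cam("wrist"); print(np.round(c["T_tool_cam"],3),np.round(c["intrinsics"],0))
```

```text
[[-0.    -0.973 -0.233  0.064]
 [ 1.    -0.001  0.001 -0.   ]
 [-0.001 -0.233  0.973 -0.171]
 [ 0.     0.     0.     1.   ]] [[386.   0. 317.]
 [  0. 386. 240.]
 [  0.   0.   1.]]
```

View pics/crop.png

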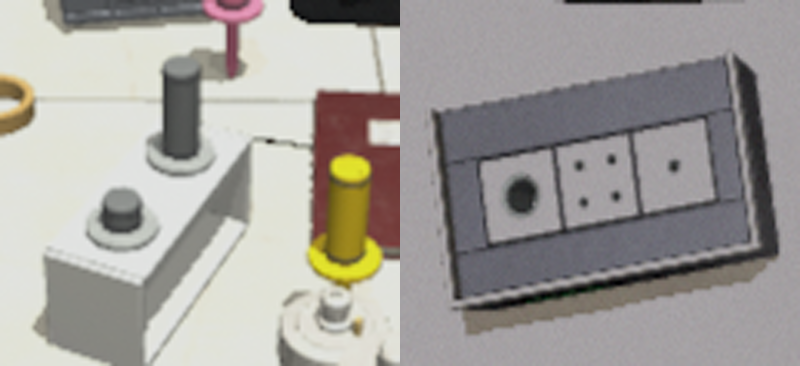

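>>> play_rows([
  [0,0,1,0,0,-0.3,1],
  [0,0,1,0,0,-0.3,1],
  [0,0,1,0,0,-0.3,1],
  [0,0,1,0,0,-0.3,1],
  [0,0,1,0,0,-0.3,1],
  [0,0,1,0,0,0,1],
  [0,0,1,0,0,0,1],
  [0,0,0.57,0,0,0,1],
])

```text
t: 1.45
tool_pos: [0.2427, 0.5212, 0.2596]
eef_rot: [0.708, 0.706, 0.0, -0.0]
wrist_force: [0.4, -0.9, 0.6]
finger_gap: 0.092
grasp_force: 0.0
```

The crop shows the grey tall probe standing in the rack's far end, with the short plug near. The left block is the only one with a single wide hole (522,195 in the crop). I'll pass over the well for a wrist view.

>>> play_rows([
  [0,0,0,-0.95,0.7,0,1],
  [0,0,0,-0.95,0.7,0,1],
  [0,0,0,-0.95,0.7,0,1],
  [0,0,0,-0.95,0.7,0,1],
  [0,0,0,-0.95,0.7,0,1],
  [0,0,0,-0.95,0.7,0,1],
  [0,0,0,-0.95,0.7,0,1],
  [0,0,0,0,0,0,1],
])

```text
t: 2.45
tool_pos: [0.3907, 0.3203, 0.2597]
eef_rot: [0.708, 0.706, 0.0, 0.0]
wrist_force: [-0.6, 0.3, 0.1]
finger_gap: 0.0917
grasp_force: 0.0
```

```bash
cat > well.py <<'E'
from h import *
import sys,pickle
c=cam("wrist"); n=sys.argv[1]; tg=sys.argv[2]
print(c["state"]["t"],np.round(c["state"]["tool_pos"],4)); cv2.imwrite(f"pics/{n}.png",c["frame"])
d=models.spot_point(tg,c)
for e in d[:3]: print(round(e["p"],2),np.round(e["position"],4),px(c,e["position"]).round(1))
pickle.dump({k:c[k] for k in("frame","intrinsics","T_tool_cam","state")},open(n+".pkl","wb"))
E
python3 well.py w1 well_mouth
```

```text
2.45 [0.3907 0.3203 0.2597]
0.73 [0.4649 0.2401 0.0983] [397.2 308.7]
```

>>> play_rows([
  [0,0,0,-1,0.8,0,1],
  [0,0,0,-1,0.8,0,1],
  [0,0,0,-1,0.8,0,1],
  [0,0,0,0,0,0,1],
])

```text
t: 3.05
tool_pos: [0.4622, 0.2311, 0.2595]
eef_rot: [0.708, 0.706, -0.0, -0.0]
wrist_force: [-1.3, 0.4, 0.4]
finger_gap: 0.0917
grasp_force: 0.0
```

```bash
python3 well.py w2 well_mouth
```

```text
3.05 [0.4622 0.2311 0.2595]
0.75 [0.4658 0.2411 0.1006] [320.6 212.9]
```

View pics/w2.png

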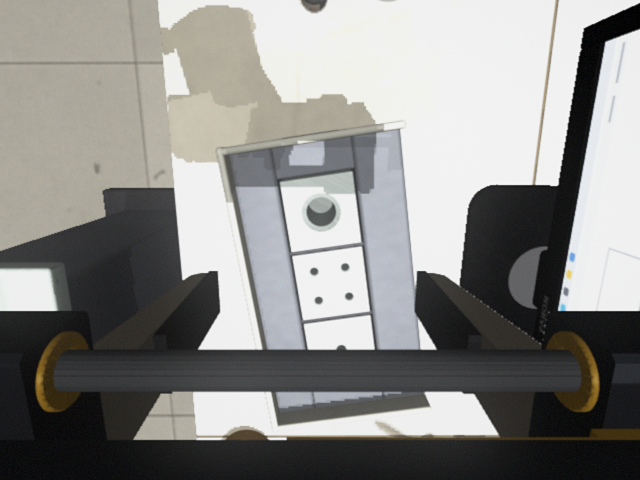

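The wrist picture shows the wide bore at (320,212), in the end block nearest +y. It agrees with 0.465, 0.241, 0.100. I'll move on to the probe.

>>> play_rows([
  [0,0,0,-1,0.1,0,1],
  [0,0,0,-1,0.1,0,1],
  [0,0,0,-1,0.1,0,1],
  [0,0,0,-1,0.1,0,1],
  [0,0,0,-1,0.1,0,1],
  [0,0,0,-1,0.1,0,1],
  [0,0,0,-1,0.1,0,1],
  [0,0,0,-1,0.1,0,1],
])

```text
t: 4.15
tool_pos: [0.4853, -0.0075, 0.2597]
eef_rot: [0.706, 0.708, 0.0, -0.0]
wrist_force: [0.5, 0.8, -1.2]
finger_gap: 0.0917
grasp_force: 0.0
```

>>> play_rows([
  [0,0,0,-1,0.1,0,1],
  [0,0,0,-1,0.1,0,1],
  [0,0,0,-1,0.1,0,1],
  [0,0,0,-1,0.1,0,1],
  [0,0,0,-1,0.1,0,1],
  [0,0,0,-0.6,0.1,0,1],
  [0,0,0,0,0,0,1],
])

```text
t: 5.03
tool_pos: [0.5037, -0.176, 0.2595]
eef_rot: [0.707, 0.707, 0.0, -0.0]
wrist_force: [-0.3, -0.1, -0.3]
finger_gap: 0.0918
grasp_force: 0.0
```

```bash
python3 well.py p1 probe_handle
python3 - <<'E'
from h import *
import pickle
L=[]
for n,z in(("w1",(397,309)),("w2",(320,212))):
    c=pickle.load(open(n+".pkl","rb")); g=cv2.cvtColor(c["frame"],cv2.COLOR_BGR2GRAY)
    x,y=z; w=28; m=(cv2.GaussianBlur(g,(3,3),0)[y-w:y+w,x-w:x+w]<np.percentile(g[y-w:y+w,x-w:x+w],60)*0.85).astype(np.uint8)
    k,lab,st,ce=cv2.connectedComponentsWithStats(m)
    for i in range(1,k):
        if st[i,4]>60: print(n,st[i],ce[i]+[x-w,y-w])
E
```

```text
5.025 [ 0.5037 -0.176   0.2595]
0.74 [ 0.5377 -0.4586  0.0198] [344.3 435.2]
0.59 [ 0.6318 -0.1324  0.0243] [440.5 168.7]
0.57 [ 0.53   -0.2671  0.1374] [348.2 340.5]
w1 [  14    0   42   49 1275] [405.76313725 305.93882353]
w2 [  0   0  56  10 280] [329.13571429 187.2       ]
w2 [ 13  12  35  35 906] [321.8807947  212.97792494]
```

Run:
```python
from h import *
import pickle
p1=pickle.load(open("p1.pkl","rb")); w2=pickle.load(open("w2.pkl","rb")); w1=pickle.load(open("w1.pkl","rb"))
s,t=cam("side"),cam("top")
us=px(s,[.528,-.269,.134]); ut=px(t,[.526,-.269,.132]); up=px(p1,[.530,-.2671,.1374])
print(tri(s,us,t,ut).round(4),tri(p1,up,t,ut).round(4),tri(s,us,p1,up).round(4))
print("well",atz(w2,(322,213),.1).round(4),tri(w1,(397.2,308.7),w2,(320.6,212.9)).round(4))
```

```text
[ 0.5269 -0.2688  0.1337] [ 0.5275 -0.2691  0.1329] [ 0.5288 -0.2689  0.134 ]
well [0.467  0.2409 0.1   ] [0.4654 0.2404 0.098 ]
```

View pics/p1.png

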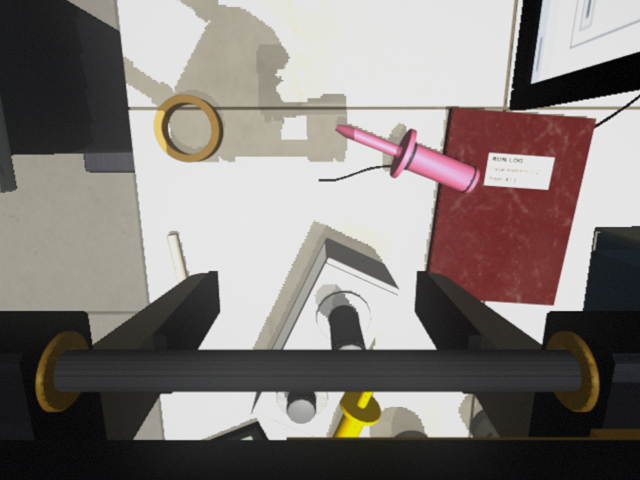

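The pink look-alike now appears to be lying down at (430,160). It stood on its tip at the start, so I'll check the scene before going on.

Run:
```python
from h import *
s=cam("side"); t=cam("top")
a=cv2.resize(s["frame"][170:430,220:440],(440,520)); b=cv2.resize(t["frame"][150:320,230:530],(360,204))
o=np.zeros((520,800,3),np.uint8); o[:,:440]=a; o[:204,440:]=b; cv2.imwrite("pics/now.png",o)
print(np.abs(np.array(r.read_state()["wrist_force"])).max())
```

```text
0.5436864653299388
```

View pics/now.png

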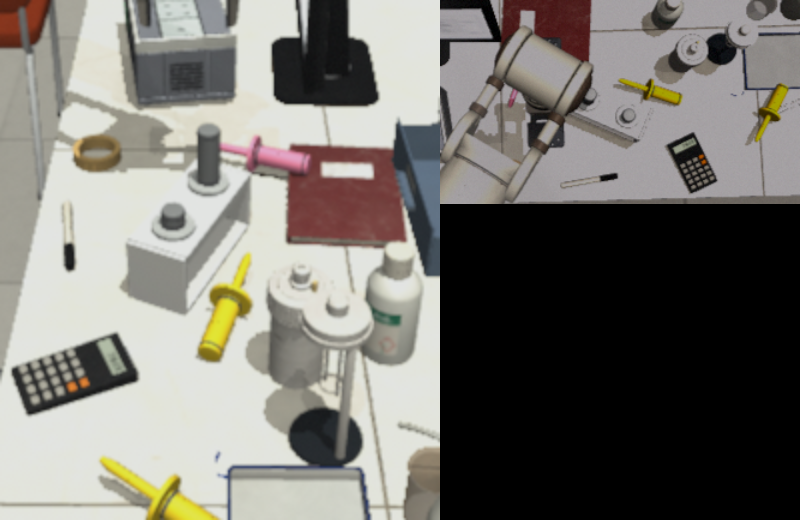

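All three look-alikes, including ones far from the arm, toppled on their own: they had been standing on their tips. The grey probe and the plug are still in the rack. I'll go on with the pick.

>>> play_rows([
  [0,0,0,-0.8,0.2,0,1],
  [0,0,0,-0.8,0.2,0,1],
  [0,0,0,-0.8,0.2,0,1],
  [0,0,0,-0.7,0.2,0,1],
  [0,0,1,0,0,0,1],
  [0,0,1,0,0,0,1],
  [0,0,0.87,0,0,0,1],
  [0,0,0,0,0,0,1],
])

```text
t: 6.32
tool_pos: [0.5274, -0.269, 0.2596]
eef_rot: [0.841, 0.54, 0.0, -0.0]
wrist_force: [0.6, -0.3, 0.3]
finger_gap: 0.0917
grasp_force: 0.0
```

Run:
```python
from h import *
s=r.read_state(); print(s["tool_pos"].round(4) if hasattr(s["tool_pos"],"round") else s["tool_pos"], R.from_quat(s["eef_rot"]).as_matrix().round(3))
c=cam("wrist"); cv2.imwrite("pics/p2.png",c["frame"])
for e in models.spot_point("probe_handle",c)[:3]: print(round(e["p"],2),np.round(e["position"],4))
d=np.array([.528,-.269,.134])-s["tool_pos"]; print("tool delta",R.from_quat(s["eef_rot"]).inv().apply(d).round(4))
```

```text
[ 0.5274 -0.269   0.2596] [[ 0.416  0.909 -0.   ]
 [ 0.909 -0.416  0.   ]
 [ 0.    -0.    -1.   ]]
0.9 [ 0.6326 -0.1326  0.0262]
0.85 [ 0.538  -0.4555  0.0204]
0.55 [ 0.5309 -0.2667  0.1373]
tool delta [0.0002 0.0006 0.1256]
```

>>> play_rows([
  [0,0,0,0,0,1,1],
  [0,0,0,0,0,1,1],
  [0,0,0,0,0,1,1],
  [0,0,0,0,0,1,1],
  [0,0,0,0,0,0.8,1],
  [0,0,0,0,0,0,1],
  [0,0,0,0,0,0,-1],
  [0,0,0,0,0,0,-1],
], grip_force=25)

```text
t: 7.42
tool_pos: [0.5282, -0.2701, 0.1173]
eef_rot: [0.842, 0.54, 0.0, 0.001]
wrist_force: [-0.2, -0.3, 0.1]
finger_gap: 0.0738
grasp_force: 0.0
```

>>> play_rows([
  [0,0,0,0,0,0,-1],
  [0,0,0,0,0,0,-1],
  [0,0,0,0,0,0,-1],
])

```text
t: 7.8
tool_pos: [0.5274, -0.2695, 0.1158]
eef_rot: [0.842, 0.54, 0.0, 0.0]
wrist_force: [-0.7, -0.2, 0.1]
finger_gap: 0.0441
grasp_force: 0.0
```

>>> play_rows([
  [0,0,0,0,0,0,-1],
  [0,0,0,0,0,0,-1],
  [0,0,0,0,0,0,-1],
  [0,0,0,0,0,0,-1],
])

```text
t: 8.3
tool_pos: [0.5274, -0.2694, 0.1156]
eef_rot: [0.842, 0.54, 0.0, 0.0]
wrist_force: [-0.0, 0.9, -1.1]
finger_gap: 0.0276
grasp_force: 25.0
```

>>> play_rows([
  [0,0,0,0,0,-0.4,-1],
  [0,0,0,0,0,-0.7,-1],
  [0,0,0,0,0,-0.8,-1],
  [0,0,0,0,0,-0.8,-1],
  [0,0,0,0,0,-0.8,-1],
  [0,0,0,0,0,-0.8,-1],
  [0,0,0,0,0,-0.7,-1],
  [0,0,0,0,0,0,-1],
])

```text
t: 9.3
tool_pos: [0.5282, -0.2701, 0.2682]
eef_rot: [0.842, 0.54, 0.001, 0.002]
wrist_force: [-0.0, 0.9, -2.1]
finger_gap: 0.0275
grasp_force: 25.0
```

Run:
```python
from h import *
s=r.read_state(); print(s["tool_pos"],s["finger_gap"],s["grasp_force"],s["wrist_force"])
c=cam("side"); cv2.imwrite("pics/lift.png",c["frame"])
p=s["tool_pos"]; print(px(c,p),px(c,p-np.array([0,0,.1006])))
cv2.imwrite("pics/liftc.png",cv2.resize(c["frame"][130:330,230:430],(600,600),interpolation=cv2.INTER_CUBIC))
```

```text
[ 0.52822617 -0.27009213  0.26824135] 0.027508995781392563 24.999157190322876 [-0.037747    0.86020689 -2.09750141]
[323.64572622 197.16318179] [323.65101171 234.11205555]
```

View pics/liftc.png

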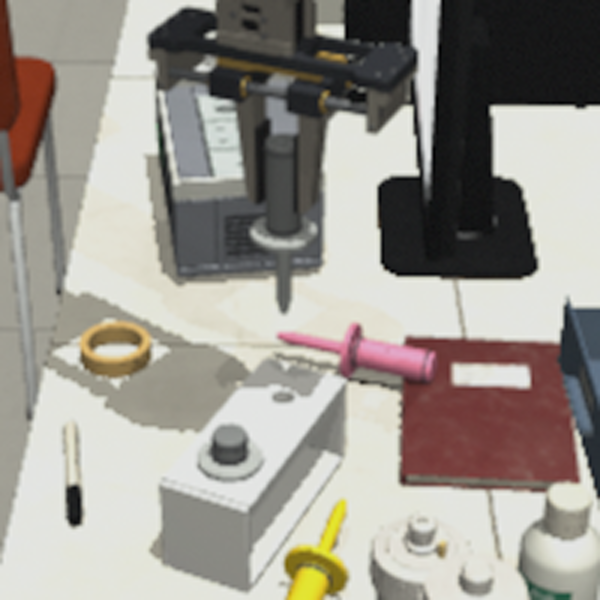

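The probe is lifted, upright and clear. Its tip is at (324.7,234), where the geometry predicts, and the plug is still in place. Next is the carry, pulled back from the monitor first.

>>> play_rows([
  [0,0,-0.95,0,0,0,-1],
  [0,0,-0.96,0,0,0,-1],
  [0,0,-0.96,0,0,0,-1],
  [0,0,0,0.5,-0.6,0,-1],
  [0,0,0,0.8,-0.5,0,-1],
  [0,0,0,1,-0.5,0,-1],
  [0,0,0,1,-0.5,0,-1],
  [0,0,0,1,0,0,-1],
])

```text
t: 10.35
tool_pos: [0.463, -0.1391, 0.2642]
eef_rot: [0.708, 0.707, -0.0, -0.001]
wrist_force: [1.4, 0.1, -1.0]
finger_gap: 0.0276
grasp_force: 25.0
```

>>> play_rows([
  [0,0,0,1,0,0,-1],
  [0,0,0,1,0,0,-1],
  [0,0,0,1,0,0,-1],
  [0,0,0,1,0,0,-1],
  [0,0,0,1,0,0,-1],
  [0,0,0,1,0,0,-1],
  [0,0,0,1,0,0,-1],
  [0,0,0,1,0,0,-1],
])

```text
t: 11.35
tool_pos: [0.4636, 0.1006, 0.2642]
eef_rot: [0.707, 0.707, -0.001, -0.001]
wrist_force: [0.8, -0.0, -1.7]
finger_gap: 0.0275
grasp_force: 25.0
```

>>> play_rows([
  [0,0,0,1,0,0,-1],
  [0,0,0,1,0,0,-1],
  [0,0,0,0.8,0,0,-1],
  [0,0,0,0.5,0,0,-1],
  [0,0,0,0.3,0,0,-1],
  [0,0,0,0,0,0,-1],
])

```text
t: 12.1
tool_pos: [0.4645, 0.2076, 0.2653]
eef_rot: [0.707, 0.707, -0.0, -0.0]
wrist_force: [0.8, -0.5, -0.3]
finger_gap: 0.028
grasp_force: 25.0
```

```bash
cat > chk.py <<'E'
from h import *
s=r.read_state(); p=np.array(s["tool_pos"]); Rm=R.from_quat(s["eef_rot"])
print(s["t"],p.round(4),s["eef_rot"],s["finger_gap"],s["wrist_force"])
print("tool shift to well, mm",(Rm.inv().apply(np.array([.466,.2405,p[2]])-p)*1000).round(1))
E
python3 chk.py
```

```text
12.1 [0.4645 0.2076 0.2653] [ 7.07153177e-01  7.07060310e-01 -3.14692118e-04 -5.36711079e-05] 0.027970225404885536 [ 0.77233403 -0.48070986 -0.31016473]
tool shift to well, mm [32.9  1.5 -0. ]
```

>>> play_rows([
  [0,0,0,0.6,0.05,0,-1],
  [0,0,0,0.5,0,0,-1],
  [0,0,0,0,0,0.6,-1],
  [0,0,0,0,0,0.6,-1],
  [0,0,0,0,0,0.6,-1],
  [0,0,0,0,0,0,-1],
])

```text
t: 12.85
tool_pos: [0.4646, 0.2399, 0.2089]
eef_rot: [0.707, 0.707, -0.002, -0.001]
wrist_force: [-0.1, -0.3, -1.8]
finger_gap: 0.0276
grasp_force: 25.0
```

```bash
python3 chk.py
python3 - <<'E'
from h import *
s=r.read_state(); p=np.array(s["tool_pos"])
o=[]
for n in("side","wrist"):
    c=cam(n); tip=px(c,p-[0,0,.1006]); w=px(c,[.466,.2405,.1]); print(n,tip.round(1),w.round(1))
    u=int(w[0]); v=int(w[1]); h=40 if n=="side" else 80
    f=cv2.copyMakeBorder(c["frame"],100,100,100,100,cv2.BORDER_CONSTANT)
    o.append(cv2.resize(f[v+100-h:v+100+h,u+100-h:u+100+h],(400,400),interpolation=cv2.INTER_CUBIC))
cv2.imwrite("pics/over.png",np.hstack(o))
E
```

```text
12.85 [0.4646 0.2399 0.2089] [ 0.70744253  0.70676667 -0.00211907 -0.00120338] 0.027574668647756453 [-0.0560399  -0.32239092 -1.75420973]
tool shift to well, mm [ 0.6  1.4 -0. ]
side [305.1 162.9] [305.5 165.1]
wrist [315.4 239.6] [317.3 236.3]
```

View pics/over.png

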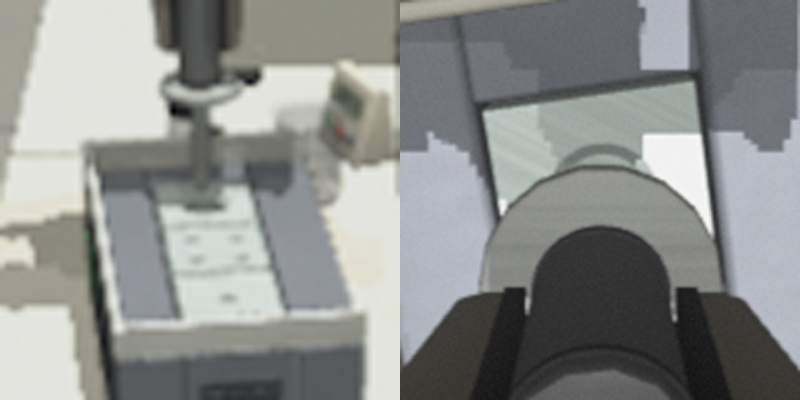

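The stem tip is over the wide bore in both views, within 2 mm. I'll descend most of the way and then creep.

>>> play_rows([
  [0,0,0,0.02,0.05,0.4,-1],
  [0,0,0,0,0,0.4,-1],
  [0,0,0,0,0,0.4,-1],
  [0,0,0,0,0,0.4,-1],
  [0,0,0,0,0,0.4,-1],
  [0,0,0,0,0,0.3,-1],
  [0,0,0,0,0,0,-1],
])

```text
t: 13.82
tool_pos: [0.467, 0.2411, 0.1417]
eef_rot: [0.707, 0.707, -0.001, -0.0]
wrist_force: [0.2, -0.1, -1.7]
finger_gap: 0.0278
grasp_force: 25.0
```

>>> play_rows([
  [0,0,0,0,0,0.15,-1],
  [0,0,0,0,0,0.1,-1],
  [0,0,0,0,0,0,-1],
  [0,0,0,0,0,0,-1],
])

```text
t: 14.32
tool_pos: [0.4677, 0.2413, 0.1353]
eef_rot: [0.707, 0.707, 0.0, 0.0]
wrist_force: [-0.5, -0.1, -1.3]
finger_gap: 0.0275
grasp_force: 25.0
```

>>> play_rows([
  [0,0,0,0,0,0.05,-1],
  [0,0,0,0,0,0.05,-1],
  [0,0,0,0,0,0,-1],
  [0,0,0,0,0,0,-1],
])

```text
t: 14.82
tool_pos: [0.4676, 0.2412, 0.1321]
eef_rot: [0.707, 0.707, -0.0, -0.0]
wrist_force: [-0.5, -0.1, -1.9]
finger_gap: 0.0273
grasp_force: 25.0
```

>>> play_rows([
  [0,0,0,0,0,0.05,-1],
  [0,0,0,0,0,0,-1],
  [0,0,0,0,0,0,-1],
])

```text
t: 15.2
tool_pos: [0.4675, 0.2412, 0.1305]
eef_rot: [0.707, 0.707, -0.0, -0.0]
wrist_force: [-0.6, 0.3, -2.3]
finger_gap: 0.0272
grasp_force: 25.0
```

>>> play_rows([
  [0,0,0,0,0,0.04,-1],
  [0,0,0,0,0,0,-1],
  [0,0,0,0,0,0,-1],
])

```text
t: 15.58
tool_pos: [0.4676, 0.2412, 0.1305]
eef_rot: [0.707, 0.707, -0.0, 0.0]
wrist_force: [-3.1, 0.2, 6.4]
finger_gap: 0.0277
grasp_force: 25.0
```

Contact came at the expected height: +6 N at TCP z 0.1305. The flange is on the block, so I'll release and retreat.

>>> play_rows([
  [0,0,0,0,0,0,0.2],
  [0,0,0,0,0,0,0.2],
  [0,0,0,0,0,0,0.2],
  [0,0,0,0,0,0,0.2],
])

```text
t: 16.08
tool_pos: [0.4676, 0.2412, 0.1293]
eef_rot: [0.707, 0.707, -0.0, -0.0]
wrist_force: [-0.5, 0.9, -0.4]
finger_gap: 0.0552
grasp_force: 0.0
```

>>> play_rows([
  [0,0,0,0,0,-0.3,0.2],
  [0,0,0,0,0,-0.7,0.2],
  [0,0,0,0,0,-1,0.2],
  [0,0,0,0,0,-1,0.2],
  [0,0,0,0,0,-1,0.2],
  [0,0,0,-1,-0.5,0,0.2],
  [0,0,0,-1,-0.5,0,0.2],
  [0,0,0,-1,-0.5,0,0.2],
])

```text
t: 17.08
tool_pos: [0.4222, 0.1505, 0.2502]
eef_rot: [0.707, 0.707, 0.0, 0.0]
wrist_force: [-0.5, -0.5, 1.4]
finger_gap: 0.0551
grasp_force: 0.0
```

Run:
```python
from h import *
c=cam("side"); print(r.read_state()["t"])
a=cv2.resize(c["frame"][100:240,260:380],(514,600),interpolation=cv2.INTER_CUBIC)
cv2.imwrite("pics/end.png",a)
for n in("side","top"):
    c=cam(n)
    for t in("probe_handle","plug_flange"):
        print(n,t,[(round(e["p"],2),np.round(e["position"],3)) for e in models.spot_point(t,c)[:5]])
```

```text
17.125
side probe_handle [(0.97, array([ 0.529, -0.712,  0.02 ])), (0.87, array([ 0.543, -0.456,  0.02 ])), (0.63, array([ 0.631, -0.134,  0.025])), (0.54, array([0.468, 0.246, 0.149]))]
side plug_flange [(0.68, array([0.463, 0.243, 0.103])), (0.66, array([ 0.485, -0.355,  0.086]))]
top probe_handle [(0.96, array([ 0.538, -0.458,  0.019])), (0.77, array([ 0.637, -0.134,  0.023])), (0.71, array([ 0.53 , -0.709,  0.017]))]
top plug_flange [(0.71, array([ 0.486, -0.358,  0.085]))]
```

View pics/end.png

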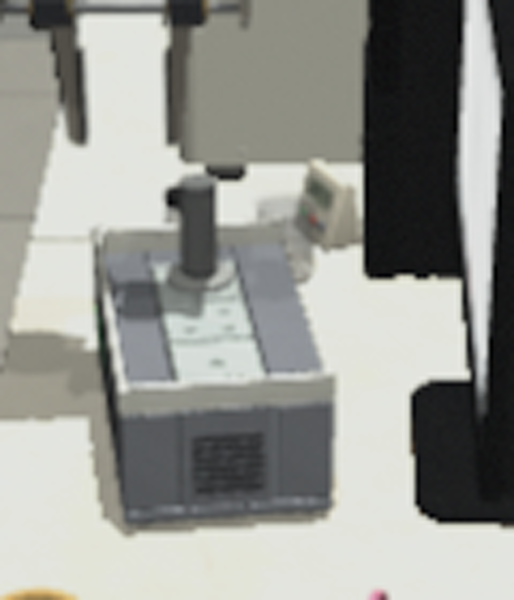

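The probe stands in the wide well with its flange on the block at crop (203,275). Its handle point is at z 0.149 against 0.150 expected, and the plug hasn't moved.

>>> play_rows([
  [0,0,0,0,0,0,0.2],
  [0,0,0,0,0,0,0.2],
])

```text
t: 17.68
tool_pos: [0.4226, 0.1516, 0.2493]
eef_rot: [0.707, 0.707, -0.0, -0.0]
wrist_force: [0.8, 0.0, 0.1]
finger_gap: 0.0552
grasp_force: 0.0
```

```bash
python3 -c "
from workcell import r
print(r.hand_in())"
```

```text
the job is handed in; nothing more can be done
None
```

The probe stands upright in the wide well with its flange on the block, the plug is still in the rack, and the job was handed in at about 17.7 s; the pink and yellow look-alikes fell over early on without any contact from the arm that I could see.

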